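Open the test manifold's rising-stem valve and ease it off its stop

TASK

Open the big globe valve on the pressure-test manifold: crank its handwheel counter-clockwise by the spinner handle, letting your hand rise with the stem, until it just comes up against its full-open stop, without forcing it. Then turn it back clockwise a quarter turn so that it cannot seize open, and let go. Do not disturb the small drain wheel or the two sleeves standing on the plate.

Things in the scene. Friction and masses are not known exactly. Their poses are not given: they have to be found in the camera images.
- manifold: Grey painted steel base plate, 180 (x) x 340 (y) x 30 mm, fixed to the yellow bench; origin at the centre of its underside, z up. The globe valve stands at its centre with a vertical stem on the z axis through the origin; a flat round gauge (top 115 mm above the bench) stands at y = +125 mm, the drain valve at y = -125 mm.
- wheel: Cast dark-metal three-spoke handwheel of the globe valve, 124 mm over the rim, rim bar 14 mm thick. Origin on the vertical turning axis in the plane of the rim's top (nothing at the hub stands above it); x points to the spinner handle. Its top is 140 to 160 mm above the bench at the start. Counter-clockwise from above opens. The screw stays where it is left.
- spindle: Steel hub of the screw, 34 mm wide, inside the wheel; origin as the wheel's, z up. A torsion spring of 1.4 N m/rad joins wheel and hub: their x axes agree when the wheel is left alone; the angle between them (wind-up) shows the torque. Wheel and hub rise 20 mm per turn of opening and sink as much when turned back. The full-open stop lies 0.9 to 1.9 turns from the start.
- stem_top (a point): Tip of the stem, on the axis, level with the rim's top. The screw turns freely at 0.18 N m (about 3 N at the handle). Where the stop lies is only felt: there the hub halts dead and the wheel winds its spring, 0.46 N more per mm along the handle's path. About 7 to 9 N at the handle means the stop is reached; over 14 N (wind-up over 0.5 rad) is forcing it. Turning back first unwinds the spring.
- handle_mid (a point): The spinner handle: an upright black plastic barrel 18 mm in diameter and 50 mm tall that stands on the wheel's rim, 55 mm from the wheel's axis, and spins freely about its own vertical axis, so that a hand holding it may keep its heading. This point lies on the barrel's axis, 27 mm above the top of the rim. There is free room all round it above the rim.
- drain_rim (a point): A point on the top of the rim of the small plain drain wheel (52 mm over its rim, top 100 mm above the bench), to be left alone.
- sleeve_a: Turned steel sleeve, 40 mm diameter, 55 mm tall, standing on the manifold's plate; origin at its underside. Leave it.
- sleeve_b: Turned steel sleeve, 34 mm diameter, 45 mm tall, standing on the manifold's plate; origin at its underside. Leave it.

How it is judged:
By the outcome, as a careful person would: the job done as asked, in the order asked, and still so for the second after the job is handed in, with the robot touching nothing.
It also fails if it takes over 64 s, if anything falls off the work surface, if the arm or the gripper's body presses on something with over 40 N, if the wrist force passes 120 N, or if a joint passes its speed limit or range.

ROBOT

A 6-joint arm with a two-finger parallel gripper is mounted at the origin on the work surface. World frame = base frame: x ahead of the robot, y to its left, z up, the work surface at z = 0. Lengths are in m, angles in rad, forces in N, time in s.
With the tool pointing down it reaches from about 0.25 to 0.775 m from the base axis. Payload 4 kg.
Tool frame: the origin (TCP) lies between the finger pads; the fingertips stand 17 mm ahead of it and the grasp point (between the pads) lies 2 mm behind it (ctrl.tips_ahead is the distance from the TCP to the fingertips, in m); z points along the fingers, y is the direction in which the jaws open and shut (so a half turn about z gives the same grasp; the last joint's range is limited). The gripper opens to 94 mm and grips with 3 to 60 N. Pads are 16 mm wide; open, the fingers measure 119 mm over their backs; the gripper's body (75 mm by 177 mm) begins 78 mm behind the grasp point.
Start: joints at [1.186, 0.087, 1.371, -0, 1.684, -0.103], TCP at [0.153, 0.528, 0.223] pointing down, gripper open.
Joint ranges: [-3.1, 3.1], [-0.76, 2.03], [0.27, 2.55], [-1.08, 4.22], [0.17, 2.65], [-2.57, 2.57]. Speed limits (rad/s): [2.79, 2.79, 3.14, 3.14, 3.14, 3.14].

INTERFACE

Orientations are given as a rotation vector (axis times angle).
In Python, from rig import ctrl gives the robot as it stands.
- The arm moves only by the tool arm_command, never from a script. Its argument "commands" is a list of rows, each an object with "gripper": the gripper command: -1 is fully open, 1 is shut, values between are in proportion; "travel": the shift along the world's x, y, z in m, a list of three; "roll": the turn about the world's z in rad. In form: [{"gripper": gripper, "travel": [tx, ty, tz], "roll": roll}, ...]. A call has 1 to 8 rows; each row shifts and turns the commanded pose from where the row before left it; what a row does not reach is not made up. A row lasts 1/8 s, in which the tool goes at most 62.5 mm and 10.7 degrees, less where a joint would pass 70% of its speed; a pose out of reach is approached as far as the arm can. A call with a gripper value outside its range is refused whole. The fingers move at their own pace and stop on an object; "newtons" is the grip in N (left out, the last holds). Time passes only in rows, so rows that do not move let the fingers close. It gives the time, the measured TCP pose, the force and the opening at its end, in the units of the state.
- ctrl.get_state(): the state, without advancing time (a new reading comes with each control period).
- ctrl.camera(name): name is "scene" or "top"; returns a dict with "image" (400x640x3 uint8, red, green, blue), "camera_matrix" (3x3 intrinsics, pixels), "origin" and "rotation" of the camera in the world. Camera axes: x right, y down, z forward; pixel columns grow to the right and rows downward; lengths in m; the calibration is good to about 2 mm. A picture is of the moment at which its call begins. There is no depth.
- ctrl.sign_off(): hands the job in, once; it reports no verdict.
Trained networks look in the newest picture that a camera, given by its name, has taken for a name from the list of things; names that differ only in an ending like _2 or _b are one class to them, and where a whole thing is asked for, a point or a joint stands for the part that bears it (a point fixed in the world has none). Each returns a list of dicts, best first, with "p" (0 to 1); they miss things now and then, are a little off and sometimes report something else, mostly with a low value. They report only what shows in the picture. A call takes as long as a camera call.
- ctrl.regions_of(target, camera): "pixels" (400x640 bool, what is visible of it).
- ctrl.landmark_of(target, camera): "at" ([x, y, z] in m, in world coordinates, good to about 4 mm: a listed point, or the origin of a listed thing).
The state is a dict: "t": time; "joint_positions": joint angles; "qvel": joint speeds; "effort": joint torques, N m; "tcp_pos": TCP position; "tcp_rot": TCP orientation; "wrist_force": force on the tool from outside, world axes, zero at the start; "wrist_torque": the same for the moment, N m; "finger_gap": opening from 0.0 (shut) to 1.0 (fully open).
Only numpy, scipy, OpenCV 4.12 (cv2) and the standard library are available. Lean on these libraries where they do the work, as an engineer would, in place of code of your own. Each camera call takes 0.05 s, during which the arm holds its last target.

## Working session

There is one attempt and no reset: what is moved stays moved. The work goes in short steps, Python scripts to look and compute and a tool call to move; the robot and the scene stay as the last step left them, time stands still between calls to the robot, and variables do not carry over. Pictures are saved under pics/ and viewed, and the job is handed in when it is done.

Besides the shell and the picture viewer there is one more tool, called after ">>>" in YAML: its name, and indented under it one key for each argument. arm_command: Moves the arm, as the interface text tells. Its arguments: {"type":"object","properties":{"commands":{"type":"array","items":{"type":"object","properties":{"gripper":{"type":"number"},"travel":{"type":"array","items":{"type":"number"}},"roll":{"type":"number"}}}},"newtons":{"type":"number"}},"required":["commands"]}

```bash
mkdir -p pics; ls
python3 - <<'E'
from rig import ctrl
import cv2,numpy as np
s=ctrl.get_state();print(s)
for n in("scene","top"):
    c=ctrl.camera(n);cv2.imwrite(f"pics/{n}0.png",c["image"][:,:,::-1]);print(n,c["origin"],c["rotation"],c["camera_matrix"])
    for t in("manifold","wheel","spindle","stem_top","handle_mid","drain_rim","sleeve_a","sleeve_b"):
        print(t,[(round(d["p"],2),np.round(d["at"],4)) for d in ctrl.landmark_of(t,n)][:3])
E
```

```text
pics
{'t': 0.0, 'joint_positions': array([ 1.18590295e+00,  8.79466934e-02,  1.37222935e+00, -1.41896322e-05,
        1.68354564e+00, -1.03089560e-01]), 'qvel': array([ 0.00063109,  0.00069972,  0.00086632, -0.00149249,  0.00088884,
       -0.001279  ]), 'effort': array([ 8.14599298e-04, -3.40187180e+01, -3.02422106e+01,  7.18861283e-02,
        3.32418596e-02, -1.69901627e-04]), 'tcp_pos': array([0.15276769, 0.52784877, 0.22132128]), 'tcp_rot': array([-0.44112507, -3.10996095,  0.00325006]), 'wrist_force': array([-0.22511612, -0.06996207, -0.19509845]), 'wrist_torque': array([ 0.02950839, -0.01309703,  0.00689461]), 'finger_gap': 1.001574375290858}
scene [1.08693236 0.10382134 0.73380718] [-1.76230602 -1.95818589  0.67744468] [[406.90343027   0.         314.79220614]
 [  0.         406.90343027 196.38886828]
 [  0.           0.           1.        ]]
manifold [(0.92, array([ 0.6046, -0.0023,  0.0008]))]
wheel [(0.98, array([0.6106, 0.0024, 0.1485])), (0.57, array([0.6311, 0.0439, 0.1699]))]
spindle [(0.9, array([ 0.609, -0.002,  0.146])), (0.22, array([ 0.6285, -0.1253,  0.0991]))]

[... 547 characters left out ...]
 -0.12508303] [[489.55530432   0.         323.1782292 ]
 [  0.         489.55530432 195.0083832 ]
 [  0.           0.           1.        ]]
manifold [(0.56, array([ 6.088e-01, -4.500e-03, -1.000e-04]))]
wheel [(0.93, array([ 0.6096, -0.0033,  0.1449]))]
spindle [(0.87, array([ 0.6105, -0.003 ,  0.144 ]))]
stem_top [(0.67, array([0.5491, 0.1139, 0.0297])), (0.65, array([ 0.6092, -0.0049,  0.1421]))]
handle_mid [(0.45, array([0.6276, 0.0488, 0.1674]))]
drain_rim [(0.94, array([ 0.6332, -0.1263,  0.0977]))]
sleeve_a [(0.56, array([0.5492, 0.1147, 0.0294])), (0.56, array([ 0.6757, -0.1277,  0.03  ]))]
sleeve_b [(0.56, array([0.5492, 0.1147, 0.0294])), (0.56, array([ 0.6757, -0.1277,  0.03  ]))]
```

View pics/scene0.png

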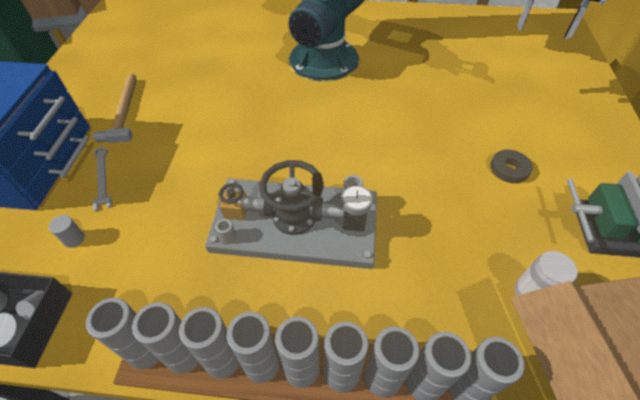

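View pics/top0.png

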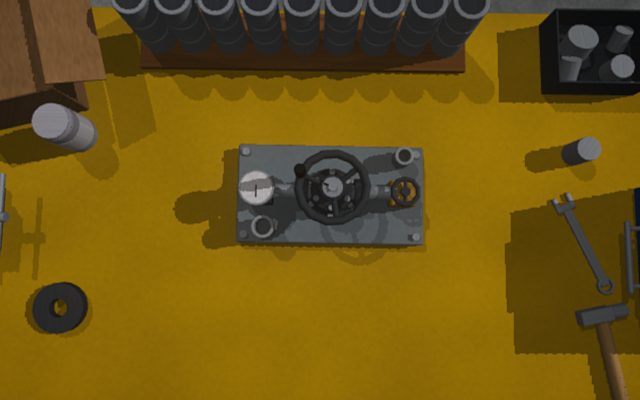

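The pictures agree with the networks. The wheel is at top (333,188), with the handle at top (299,170) and scene (318,183). The sleeves and the drain wheel sit well below the rim, so I'll cross high towards the handle.

>>> arm_command:
  commands:
    - {"gripper": -1, "travel": [0, 0, 0.04], "roll": 0}
    - {"gripper": -1, "travel": [0.03, -0.03, 0], "roll": 0}
    - {"gripper": -1, "travel": [0.04, -0.04, 0], "roll": 0}
    - {"gripper": -1, "travel": [0.04, -0.04, 0], "roll": 0}
    - {"gripper": -1, "travel": [0.04, -0.04, 0], "roll": 0}
    - {"gripper": -1, "travel": [0.04, -0.04, 0], "roll": 0}
    - {"gripper": -1, "travel": [0.04, -0.04, 0], "roll": 0}
    - {"gripper": -1, "travel": [0.04, -0.04, 0], "roll": 0}
  newtons: 20

```text
t: 1.9
tcp_pos: [0.4241, 0.2569, 0.2628]
tcp_rot: [0.441, 3.11, 0.001]
wrist_force: [0.2, -0.4, -0.2]
finger_gap: 1.0
```

>>> arm_command:
  commands:
    - {"gripper": -1, "travel": [0.04, -0.04, 0], "roll": 0}
    - {"gripper": -1, "travel": [0.04, -0.04, 0], "roll": 0}
    - {"gripper": -1, "travel": [0.04, -0.04, 0], "roll": 0}
    - {"gripper": -1, "travel": [0.04, -0.04, 0], "roll": 0}
    - {"gripper": -1, "travel": [0.03, -0.03, 0], "roll": 0}
    - {"gripper": -1, "travel": [0.016, -0.02, 0], "roll": 0}
    - {"gripper": -0.3, "travel": [0, 0, 0], "roll": 0}
    - {"gripper": -0.3, "travel": [0, 0, 0], "roll": 0}

```text
t: 2.9
tcp_pos: [0.6285, 0.0491, 0.2626]
tcp_rot: [-0.44, -3.11, -0.001]
wrist_force: [0.3, 1.3, -0.2]
finger_gap: 0.822
```

>>> arm_command:
  commands:
    - {"gripper": -0.3, "travel": [0, 0, -0.03], "roll": 0}
    - {"gripper": -0.3, "travel": [0, 0, -0.02], "roll": 0}
    - {"gripper": -0.3, "travel": [0, 0, -0.02], "roll": 0}
    - {"gripper": -0.3, "travel": [0, 0, -0.017], "roll": 0}
    - {"gripper": -0.3, "travel": [0, 0, 0], "roll": 0}

```text
t: 3.52
tcp_pos: [0.6277, 0.0492, 0.174]
tcp_rot: [-0.439, -3.108, 0.0]
wrist_force: [0.2, -0.1, 0.1]
finger_gap: 0.646
```

```bash
cat > h.py <<'E'
from rig import ctrl
import cv2,numpy as np
def look(n,tag,u0,v0,w=160,h=100,k=5):
    c=ctrl.camera(n);im=c["image"][v0:v0+h,u0:u0+w,::-1]
    cv2.imwrite(f"pics/{tag}.png",cv2.resize(im,None,fx=k,fy=k,interpolation=cv2.INTER_CUBIC));return c
E
python3 - <<'E'
from h import *
c=look("scene","s1",240,120)
s=ctrl.get_state();print(s["tcp_pos"],s["wrist_force"])
from scipy.spatial.transform import Rotation as R
def px(p):
    q=R.from_rotvec(c["rotation"]).inv().apply(np.array(p)-c["origin"]);q=c["camera_matrix"]@q;return q[:2]/q[2]
print(px(s["tcp_pos"]))
E
```

```text
[0.62843581 0.04899201 0.1753463 ] [-0.46516376 -0.15349398 -0.35951446]
[316.86632195 181.1796777 ]
```

View pics/s1.png

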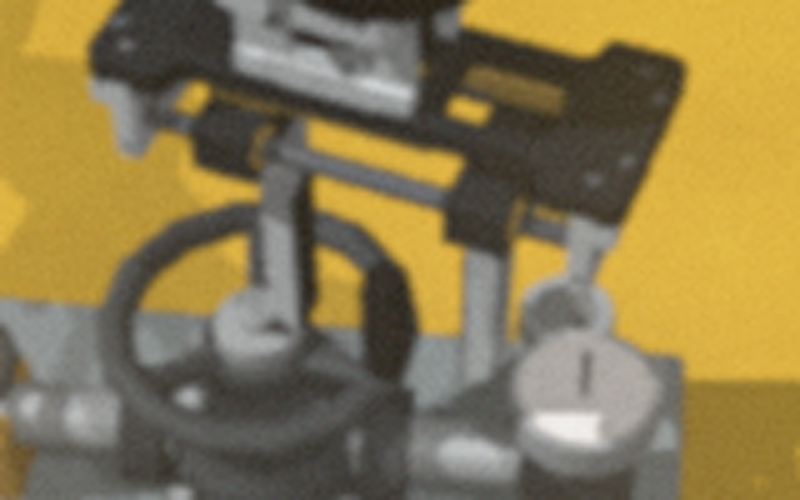

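The barrel sits centred between the fingers at scene (317,182), so I'll close gently.

>>> arm_command:
  commands:
    - {"gripper": 0.2, "travel": [0, 0, 0], "roll": 0}
    - {"gripper": 0.5, "travel": [0, 0, 0], "roll": 0}
    - {"gripper": 1, "travel": [0, 0, 0], "roll": 0}
    - {"gripper": 1, "travel": [0, 0, 0], "roll": 0}
    - {"gripper": 1, "travel": [0, 0, 0], "roll": 0}
  newtons: 10

```text
t: 4.2
tcp_pos: [0.6291, 0.0485, 0.1756]
tcp_rot: [0.441, 3.11, 0.001]
wrist_force: [0.8, 0.4, -0.7]
finger_gap: 0.187
```

```bash
cat > tab.py <<'E'
import numpy as np,sys
# usage: start step n : rows for circle R=55 mm, angle deg
a,d,n=map(float,sys.argv[1:4]);R=55
prev=None
P=[np.array([R*np.cos(np.radians(a+i*d)),R*np.sin(np.radians(a+i*d)),20*(a+i*d)/360]) for i in range(int(n)+1)]
P=np.round(P,1)
for i in range(int(n)):print(a+d*(i+1),np.round((P[i+1]-P[i])/1000,4).tolist())
E
python3 tab.py 70 5 72
```

```text
75.0 [-0.0046, 0.0014, 0.0003]
80.0 [-0.0046, 0.0011, 0.0002]
85.0 [-0.0048, 0.0006, 0.0003]
90.0 [-0.0048, 0.0002, 0.0003]
95.0 [-0.0048, -0.0002, 0.0003]
100.0 [-0.0048, -0.0006, 0.0003]
105.0 [-0.0046, -0.0011, 0.0002]
110.0 [-0.0046, -0.0014, 0.0003]
115.0 [-0.0044, -0.0019, 0.0003]
120.0 [-0.0043, -0.0022, 0.0003]
125.0 [-0.004, -0.0025, 0.0002]
130.0 [-0.0039, -0.003, 0.0003]
135.0 [-0.0035, -0.0032, 0.0003]
140.0 [-0.0032, -0.0035, 0.0003]
145.0 [-0.003, -0.0039, 0.0003]
150.0 [-0.0025, -0.004, 0.0002]
155.0 [-0.0022, -0.0043, 0.0003]
160.0 [-0.0019, -0.0044, 0.0003]
165.0 [-0.0014, -0.0046, 0.0003]
170.0 [-0.0011, -0.0046, 0.0002]
175.0 [-0.0006, -0.0048, 0.0003]
180.0 [-0.0002, -0.0048, 0.0003]
185.0 [0.0002, -0.0048, 0.0003]
190.0 [0.0006, -0.0048, 0.0003]
195.0 [0.0011, -0.0046, 0.0002]
200.0 [0.0014, -0.0046, 0.0003]
205.0 [0.0019, -0.0044, 0.0003]
210.0 [0.0022, -0.0043, 0.0003]
215.0 [0.0025, -0.004, 0.0002]
220.0 [0.003, -0.0039, 0.0003]
225.0 [0.0032, -0.0035, 0.0003]
230.0 [0.0035, -0.0032, 0.0003]
235.0 [0.0039, -0.003, 0.0003]
240.0 [0.004, -0.0025, 0.0002]
245.0 [
[... 482 characters left out ...]
5, 0.0003]
325.0 [0.003, 0.0039, 0.0003]
330.0 [0.0025, 0.004, 0.0002]
335.0 [0.0022, 0.0043, 0.0003]
340.0 [0.0019, 0.0044, 0.0003]
345.0 [0.0014, 0.0046, 0.0003]
350.0 [0.0011, 0.0046, 0.0002]
355.0 [0.0006, 0.0048, 0.0003]
360.0 [0.0002, 0.0048, 0.0003]
365.0 [-0.0002, 0.0048, 0.0003]
370.0 [-0.0006, 0.0048, 0.0003]
375.0 [-0.0011, 0.0046, 0.0002]
380.0 [-0.0014, 0.0046, 0.0003]
385.0 [-0.0019, 0.0044, 0.0003]
390.0 [-0.0022, 0.0043, 0.0003]
395.0 [-0.0025, 0.004, 0.0002]
400.0 [-0.003, 0.0039, 0.0003]
405.0 [-0.0032, 0.0035, 0.0003]
410.0 [-0.0035, 0.0032, 0.0003]
415.0 [-0.0039, 0.003, 0.0003]
420.0 [-0.004, 0.0025, 0.0002]
425.0 [-0.0043, 0.0022, 0.0003]
430.0 [-0.0044, 0.0019, 0.0003]
```

>>> arm_command:
  commands:
    - {"gripper": 1, "travel": [0, 0, 0], "roll": 0}
    - {"gripper": 1, "travel": [-0.0046, 0.0014, 0.0003], "roll": 0}
    - {"gripper": 1, "travel": [-0.0046, 0.0011, 0.0002], "roll": 0}
    - {"gripper": 1, "travel": [-0.0048, 0.0006, 0.0003], "roll": 0}
    - {"gripper": 1, "travel": [-0.0048, 0.0002, 0.0003], "roll": 0}
    - {"gripper": 1, "travel": [0, 0, 0], "roll": 0}
  newtons: 25

```text
t: 4.95
tcp_pos: [0.6097, 0.0523, 0.1765]
tcp_rot: [-0.44, -3.11, -0.002]
wrist_force: [2.9, 3.4, -2.1]
finger_gap: 0.187
```

>>> arm_command:
  commands:
    - {"gripper": 1, "travel": [-0.0048, -0.0002, 0.0003], "roll": 0}
    - {"gripper": 1, "travel": [-0.0048, -0.0006, 0.0003], "roll": 0}
    - {"gripper": 1, "travel": [-0.0046, -0.0011, 0.0002], "roll": 0}
    - {"gripper": 1, "travel": [-0.0046, -0.0014, 0.0003], "roll": 0}
    - {"gripper": 1, "travel": [-0.0044, -0.0019, 0.0003], "roll": 0}
    - {"gripper": 1, "travel": [-0.0043, -0.0022, 0.0003], "roll": 0}
    - {"gripper": 1, "travel": [-0.004, -0.0025, 0.0002], "roll": 0}
    - {"gripper": 1, "travel": [-0.0039, -0.003, 0.0003], "roll": 0}

```text
t: 5.95
tcp_pos: [0.5737, 0.0399, 0.1787]
tcp_rot: [-0.439, -3.108, -0.003]
wrist_force: [1.0, 4.1, -0.7]
finger_gap: 0.19
```

```bash
cat >> h.py <<'E'
def st(a,C=(0.6093,-0.0025)):
    s=ctrl.get_state();f=s["wrist_force"];p=s["tcp_pos"];r=np.radians(a)
    act=np.degrees(np.arctan2(p[1]-C[1],p[0]-C[0]))
    print(f"t {s['t']:.2f} pos {np.round(p,4)} act {act:.1f} R {np.hypot(p[1]-C[1],p[0]-C[0])*1e3:.1f} Fr {f[0]*np.cos(r)+f[1]*np.sin(r):.1f} Fopp {f[0]*np.sin(r)-f[1]*np.cos(r):.1f} Fz {f[2]:.1f}")
E
python3 -c "
from h import *
st(130)"
```

```text
t 5.95 pos [0.5737 0.0399 0.1787] act 130.0 R 55.3 Fr 2.5 Fopp 3.4 Fz -0.7
```

>>> arm_command:
  commands:
    - {"gripper": 1, "travel": [-0.0035, -0.0032, 0.0003], "roll": 0}
    - {"gripper": 1, "travel": [-0.0032, -0.0035, 0.0003], "roll": 0}
    - {"gripper": 1, "travel": [-0.003, -0.0039, 0.0003], "roll": 0}
    - {"gripper": 1, "travel": [-0.0025, -0.004, 0.0002], "roll": 0}
    - {"gripper": 1, "travel": [-0.0022, -0.0043, 0.0003], "roll": 0}
    - {"gripper": 1, "travel": [-0.0019, -0.0044, 0.0003], "roll": 0}
    - {"gripper": 1, "travel": [-0.0014, -0.0046, 0.0003], "roll": 0}
    - {"gripper": 1, "travel": [-0.0011, -0.0046, 0.0002], "roll": 0}

```text
t: 6.95
tcp_pos: [0.5544, 0.0064, 0.1809]
tcp_rot: [-0.44, -3.107, -0.001]
wrist_force: [-3.1, 3.9, -0.3]
finger_gap: 0.188
```

>>> arm_command:
  commands:
    - {"gripper": 1, "travel": [-0.0006, -0.0048, 0.0003], "roll": 0}
    - {"gripper": 1, "travel": [-0.0002, -0.0048, 0.0003], "roll": 0}
    - {"gripper": 1, "travel": [0.0002, -0.0048, 0.0003], "roll": 0}
    - {"gripper": 1, "travel": [0.0006, -0.0048, 0.0003], "roll": 0}
    - {"gripper": 1, "travel": [0.0011, -0.0046, 0.0002], "roll": 0}
    - {"gripper": 1, "travel": [0.0014, -0.0046, 0.0003], "roll": 0}
    - {"gripper": 1, "travel": [0.0019, -0.0044, 0.0003], "roll": 0}
    - {"gripper": 1, "travel": [0.0022, -0.0043, 0.0003], "roll": 0}

```text
t: 7.95
tcp_pos: [0.562, -0.0317, 0.1832]
tcp_rot: [-0.442, -3.109, 0.002]
wrist_force: [-5.4, 2.2, 0.3]
finger_gap: 0.186
```

```bash
python3 -c "
from h import *
st(210)"
```

```text
t 7.95 pos [ 0.562  -0.0317  0.1832] act -148.3 R 55.6 Fr 3.6 Fopp 4.5 Fz 0.3
```

>>> arm_command:
  commands:
    - {"gripper": 1, "travel": [0.0025, -0.004, 0.0002], "roll": 0}
    - {"gripper": 1, "travel": [0.003, -0.0039, 0.0003], "roll": 0}
    - {"gripper": 1, "travel": [0.0032, -0.0035, 0.0003], "roll": 0}
    - {"gripper": 1, "travel": [0.0035, -0.0032, 0.0003], "roll": 0}
    - {"gripper": 1, "travel": [0.0039, -0.003, 0.0003], "roll": 0}
    - {"gripper": 1, "travel": [0.004, -0.0025, 0.0002], "roll": 0}
    - {"gripper": 1, "travel": [0.0043, -0.0022, 0.0003], "roll": 0}
    - {"gripper": 1, "travel": [0.0044, -0.0019, 0.0003], "roll": 0}

```text
t: 8.95
tcp_pos: [0.5918, -0.0549, 0.1854]
tcp_rot: [0.441, 3.11, 0.001]
wrist_force: [-3.1, 1.9, -2.2]
finger_gap: 0.19
```

>>> arm_command:
  commands:
    - {"gripper": 1, "travel": [0.0046, -0.0014, 0.0003], "roll": 0}
    - {"gripper": 1, "travel": [0.0046, -0.0011, 0.0002], "roll": 0}
    - {"gripper": 1, "travel": [0.0048, -0.0006, 0.0003], "roll": 0}
    - {"gripper": 1, "travel": [0.0048, -0.0002, 0.0003], "roll": 0}
    - {"gripper": 1, "travel": [0.0048, 0.0002, 0.0003], "roll": 0}
    - {"gripper": 1, "travel": [0.0048, 0.0006, 0.0003], "roll": 0}
    - {"gripper": 1, "travel": [0.0046, 0.0011, 0.0002], "roll": 0}
    - {"gripper": 1, "travel": [0.0046, 0.0014, 0.0003], "roll": 0}

```text
t: 9.95
tcp_pos: [0.6284, -0.054, 0.1874]
tcp_rot: [-0.44, -3.108, -0.002]
wrist_force: [-5.1, 3.6, -0.3]
finger_gap: 0.188
```

```bash
python3 -c "
from h import *
st(290)"
```

```text
t 9.95 pos [ 0.6284 -0.054   0.1874] act -69.6 R 55.0 Fr -5.1 Fopp 3.6 Fz -0.3
```

>>> arm_command:
  commands:
    - {"gripper": 1, "travel": [0.0044, 0.0019, 0.0003], "roll": 0}
    - {"gripper": 1, "travel": [0.0043, 0.0022, 0.0003], "roll": 0}
    - {"gripper": 1, "travel": [0.004, 0.0025, 0.0002], "roll": 0}
    - {"gripper": 1, "travel": [0.0039, 0.003, 0.0003], "roll": 0}
    - {"gripper": 1, "travel": [0.0035, 0.0032, 0.0003], "roll": 0}
    - {"gripper": 1, "travel": [0.0032, 0.0035, 0.0003], "roll": 0}
    - {"gripper": 1, "travel": [0.003, 0.0039, 0.0003], "roll": 0}
    - {"gripper": 1, "travel": [0.0025, 0.004, 0.0002], "roll": 0}

```text
t: 10.95
tcp_pos: [0.656, -0.0311, 0.1894]
tcp_rot: [-0.441, -3.105, 0.002]
wrist_force: [-8.0, 1.7, -0.4]
finger_gap: 0.187
```

>>> arm_command:
  commands:
    - {"gripper": 1, "travel": [0.0022, 0.0043, 0.0003], "roll": 0}
    - {"gripper": 1, "travel": [0.0019, 0.0044, 0.0003], "roll": 0}
    - {"gripper": 1, "travel": [0.0014, 0.0046, 0.0003], "roll": 0}
    - {"gripper": 1, "travel": [0.0011, 0.0046, 0.0002], "roll": 0}
    - {"gripper": 1, "travel": [0.0006, 0.0048, 0.0003], "roll": 0}
    - {"gripper": 1, "travel": [0.0002, 0.0048, 0.0003], "roll": 0}
    - {"gripper": 1, "travel": [-0.0002, 0.0048, 0.0003], "roll": 0}
    - {"gripper": 1, "travel": [-0.0006, 0.0048, 0.0003], "roll": 0}

```text
t: 11.95
tcp_pos: [0.6635, 0.0033, 0.1916]
tcp_rot: [-0.445, -3.108, 0.009]
wrist_force: [-6.6, -3.4, -1.7]
finger_gap: 0.186
```

```bash
python3 -c "
from h import *
st(370)"
```

```text
t 11.95 pos [0.6635 0.0033 0.1916] act 6.1 R 54.5 Fr -7.1 Fopp 2.2 Fz -1.7
```

>>> arm_command:
  commands:
    - {"gripper": 1, "travel": [0, 0, 0], "roll": 0}
    - {"gripper": 1, "travel": [0, 0, 0], "roll": 0}

```text
t: 12.2
tcp_pos: [0.6635, 0.0034, 0.1916]
tcp_rot: [-0.444, -3.108, 0.009]
wrist_force: [-5.6, -3.7, -1.6]
finger_gap: 0.188
```

```bash
python3 -c "
from h import *
st(370)"
```

```text
t 12.20 pos [0.6635 0.0034 0.1916] act 6.2 R 54.5 Fr -6.2 Fopp 2.7 Fz -1.6
```

```bash
python3 -c "
from h import *
s=ctrl.get_state();print(np.round(s['joint_positions'],3),np.round(s['effort'],2),s['wrist_torque'])"
```

```text
[-0.078  0.352  1.116 -0.005  1.676 -1.365] [ 2.640e+00 -4.553e+01 -3.302e+01  1.440e+00 -1.920e+00 -1.000e-02] [-0.75903526  1.20147473  0.01586375]
```

```bash
python3 tab.py 6 6 60
```

```text
12.0 [-0.0009, 0.0057, 0.0004]
18.0 [-0.0015, 0.0056, 0.0003]
24.0 [-0.0021, 0.0054, 0.0003]
30.0 [-0.0026, 0.0051, 0.0004]
36.0 [-0.0031, 0.0048, 0.0003]
42.0 [-0.0036, 0.0045, 0.0003]
48.0 [-0.0041, 0.0041, 0.0004]
54.0 [-0.0045, 0.0036, 0.0003]
60.0 [-0.0048, 0.0031, 0.0003]
66.0 [-0.0051, 0.0026, 0.0004]
72.0 [-0.0054, 0.0021, 0.0003]
78.0 [-0.0056, 0.0015, 0.0003]
84.0 [-0.0057, 0.0009, 0.0004]
90.0 [-0.0057, 0.0003, 0.0003]
96.0 [-0.0057, -0.0003, 0.0003]
102.0 [-0.0057, -0.0009, 0.0004]
108.0 [-0.0056, -0.0015, 0.0003]
114.0 [-0.0054, -0.0021, 0.0003]
120.0 [-0.0051, -0.0026, 0.0004]
126.0 [-0.0048, -0.0031, 0.0003]
132.0 [-0.0045, -0.0036, 0.0003]
138.0 [-0.0041, -0.0041, 0.0004]
144.0 [-0.0036, -0.0045, 0.0003]
150.0 [-0.0031, -0.0048, 0.0003]
156.0 [-0.0026, -0.0051, 0.0004]
162.0 [-0.0021, -0.0054, 0.0003]
168.0 [-0.0015, -0.0056, 0.0003]
174.0 [-0.0009, -0.0057, 0.0004]
180.0 [-0.0003, -0.0057, 0.0003]
186.0 [0.0003, -0.0057, 0.0003]
192.0 [0.0009, -0.0057, 0.0004]
198.0 [0.0015, -0.0056, 0.0003]
204.0 [0.0021, -0.0054, 0.0003]
210.0 [0.0026, -0.0051, 0.0004]
216.0 [0.0031, -0.0048, 0.0003]
222.0 [0.0036, -0.0045, 0.0003]
228.0 [0.0041, -0.0041, 0.0004]
234.0 [0.0045, -0.0036, 0.0003]
240.0 [0.0048, -0.0031, 0.0003]
246.0 [0.0051, -0.0026, 0.0004]
252.0 [0.0054, -0.0021, 0.0003]
258.0 [0.0056, -0.0015, 0.0003]
264.0 [0.0057, -0.0009, 0.0004]
270.0 [0.0057, -0.0003, 0.0003]
276.0 [0.0057, 0.0003, 0.0003]
282.0 [0.0057, 0.0009, 0.0004]
288.0 [0.0056, 0.0015, 0.0003]
294.0 [0.0054, 0.0021, 0.0003]
300.0 [0.0051, 0.0026, 0.0004]
306.0 [0.0048, 0.0031, 0.0003]
312.0 [0.0045, 0.0036, 0.0003]
318.0 [0.0041, 0.0041, 0.0004]
324.0 [0.0036, 0.0045, 0.0003]
330.0 [0.0031, 0.0048, 0.0003]
336.0 [0.0026, 0.0051, 0.0004]
342.0 [0.0021, 0.0054, 0.0003]
348.0 [0.0015, 0.0056, 0.0003]
354.0 [0.0009, 0.0057, 0.0004]
360.0 [0.0003, 0.0057, 0.0003]
366.0 [-0.0003, 0.0057, 0.0003]
```

>>> arm_command:
  commands:
    - {"gripper": 1, "travel": [-0.0012, 0.0057, 0.0003], "roll": 0}
    - {"gripper": 1, "travel": [-0.0016, 0.0055, 0.0003], "roll": 0}
    - {"gripper": 1, "travel": [-0.0021, 0.0053, 0.0004], "roll": 0}
    - {"gripper": 1, "travel": [0, 0, 0], "roll": 0}

```text
t: 12.7
tcp_pos: [0.6592, 0.0194, 0.1927]
tcp_rot: [-0.445, -3.109, 0.01]
wrist_force: [-4.1, -5.6, -1.7]
finger_gap: 0.19
```

```bash
python3 -c "
from h import *
st(384,(.6088,-.0025))"
```

```text
t 12.70 pos [0.6592 0.0194 0.1927] act 23.5 R 55.0 Fr -6.0 Fopp 3.4 Fz -1.7
```

>>> arm_command:
  commands:
    - {"gripper": 1, "travel": [-0.003, 0.0049, 0.0004], "roll": 0}
    - {"gripper": 1, "travel": [-0.0035, 0.0046, 0.0003], "roll": 0}
    - {"gripper": 1, "travel": [0, 0, 0], "roll": 0}

```text
t: 13.08
tcp_pos: [0.6537, 0.0292, 0.1935]
tcp_rot: [0.444, 3.108, -0.009]
wrist_force: [-2.7, -5.0, -2.4]
finger_gap: 0.183
```

```bash
python3 -c "
from h import *
st(396,(.6088,-.0025))"
```

```text
t 13.07 pos [0.6537 0.0292 0.1935] act 35.2 R 54.9 Fr -5.1 Fopp 2.5 Fz -2.4
```

>>> arm_command:
  commands:
    - {"gripper": 1, "travel": [-0.0039, 0.0043, 0.0003], "roll": 0}
    - {"gripper": 1, "travel": [-0.0043, 0.0039, 0.0003], "roll": 0}
    - {"gripper": 1, "travel": [0, 0, 0], "roll": 0}

```text
t: 13.45
tcp_pos: [0.6453, 0.0386, 0.1942]
tcp_rot: [0.443, 3.109, -0.005]
wrist_force: [-1.0, -4.9, -3.7]
finger_gap: 0.184
```

```bash
python3 -c "
from h import *
st(408,(.6088,-.0025))"
```

```text
t 13.45 pos [0.6453 0.0386 0.1942] act 48.4 R 54.9 Fr -4.3 Fopp 2.5 Fz -3.7
```

>>> arm_command:
  commands:
    - {"gripper": 1, "travel": [-0.0047, 0.0034, 0.0002], "roll": 0}
    - {"gripper": 1, "travel": [-0.005, 0.0029, 0.0002], "roll": 0}
    - {"gripper": 1, "travel": [0, 0, 0], "roll": 0}

```text
t: 13.82
tcp_pos: [0.6358, 0.0454, 0.1949]
tcp_rot: [0.442, 3.108, -0.004]
wrist_force: [0.7, -5.3, -2.9]
finger_gap: 0.183
```

```bash
python3 -c "
from h import *
st(420,(.6088,-.0025))"
```

```text
t 13.82 pos [0.6358 0.0454 0.1949] act 60.6 R 54.9 Fr -4.2 Fopp 3.2 Fz -2.9
```

>>> arm_command:
  commands:
    - {"gripper": 1, "travel": [-0.0051, 0.0024, 0.0003], "roll": 0}
    - {"gripper": 1, "travel": [-0.0054, 0.0019, 0.0003], "roll": 0}
    - {"gripper": 1, "travel": [0, 0, 0], "roll": 0}

```text
t: 14.2
tcp_pos: [0.6256, 0.0499, 0.1956]
tcp_rot: [0.442, 3.107, -0.003]
wrist_force: [1.7, -6.1, -4.0]
finger_gap: 0.183
```

```bash
python3 -c "
from h import *
st(432,(.6088,-.0025))"
```

```text
t 14.20 pos [0.6256 0.0499 0.1956] act 72.3 R 55.1 Fr -5.3 Fopp 3.5 Fz -4.0
```

>>> arm_command:
  commands:
    - {"gripper": 1, "travel": [-0.0056, 0.0012, 0.0002], "roll": 0}
    - {"gripper": 1, "travel": [-0.0057, 0.0006, 0.0003], "roll": 0}
    - {"gripper": 1, "travel": [0, 0, 0], "roll": 0}

```text
t: 14.58
tcp_pos: [0.6139, 0.0524, 0.1963]
tcp_rot: [0.441, 3.108, -0.001]
wrist_force: [3.4, -4.8, -3.1]
finger_gap: 0.192
```

```bash
python3 -c "
from h import *
st(444,(.6088,-.0025))"
```

```text
t 14.57 pos [0.6139 0.0524 0.1963] act 84.7 R 55.1 Fr -4.5 Fopp 3.8 Fz -3.1
```

>>> arm_command:
  commands:
    - {"gripper": 1, "travel": [-0.0057, 0.0001, 0.0003], "roll": 0}
    - {"gripper": 1, "travel": [-0.0057, -0.0005, 0.0003], "roll": 0}
    - {"gripper": 1, "travel": [0, 0, 0], "roll": 0}

```text
t: 14.95
tcp_pos: [0.6026, 0.0523, 0.1969]
tcp_rot: [0.441, 3.108, 0.0]
wrist_force: [3.5, -3.6, -3.8]
finger_gap: 0.19
```

```bash
python3 -c "
from h import *
st(456,(.6088,-.0025))"
```

```text
t 14.95 pos [0.6026 0.0523 0.1969] act 96.4 R 55.2 Fr -3.9 Fopp 3.1 Fz -3.8
```

>>> arm_command:
  commands:
    - {"gripper": 1, "travel": [-0.0057, -0.001, 0.0003], "roll": 0}
    - {"gripper": 1, "travel": [-0.0055, -0.0016, 0.0003], "roll": 0}
    - {"gripper": 1, "travel": [0, 0, 0], "roll": 0}

```text
t: 15.32
tcp_pos: [0.5916, 0.05, 0.1976]
tcp_rot: [0.441, 3.108, 0.001]
wrist_force: [4.4, -2.1, -3.8]
finger_gap: 0.192
```

```bash
python3 -c "
from h import *
st(468,(.6088,-.0025))"
```

```text
t 15.32 pos [0.5916 0.05   0.1976] act 108.1 R 55.2 Fr -3.3 Fopp 3.6 Fz -3.8
```

>>> arm_command:
  commands:
    - {"gripper": 1, "travel": [-0.0054, -0.0021, 0.0003], "roll": 0}
    - {"gripper": 1, "travel": [-0.0051, -0.0026, 0.0003], "roll": 0}
    - {"gripper": 1, "travel": [0, 0, 0], "roll": 0}

```text
t: 15.7
tcp_pos: [0.5813, 0.0455, 0.1982]
tcp_rot: [0.44, 3.108, 0.002]
wrist_force: [5.3, -2.2, -3.9]
finger_gap: 0.186
```

```bash
python3 -c "
from h import *
st(480,(.6088,-.0025))"
```

```text
t 15.70 pos [0.5813 0.0455 0.1982] act 119.8 R 55.4 Fr -4.5 Fopp 3.5 Fz -3.9
```

>>> arm_command:
  commands:
    - {"gripper": 1, "travel": [-0.0047, -0.0032, 0.0003], "roll": 0}
    - {"gripper": 1, "travel": [-0.0044, -0.0037, 0.0003], "roll": 0}
    - {"gripper": 1, "travel": [0, 0, 0], "roll": 0}

```text
t: 16.08
tcp_pos: [0.5722, 0.0391, 0.1988]
tcp_rot: [0.44, 3.108, 0.004]
wrist_force: [5.2, -0.1, -3.2]
finger_gap: 0.186
```

```bash
python3 -c "
from h import *
st(492,(.6088,-.0025))"
```

```text
t 16.07 pos [0.5722 0.0391 0.1988] act 131.4 R 55.4 Fr -3.6 Fopp 3.8 Fz -3.2
```

>>> arm_command:
  commands:
    - {"gripper": 1, "travel": [-0.004, -0.0042, 0.0003], "roll": 0}
    - {"gripper": 1, "travel": [-0.0035, -0.0046, 0.0003], "roll": 0}
    - {"gripper": 1, "travel": [0, 0, 0], "roll": 0}

```text
t: 16.45
tcp_pos: [0.5641, 0.0303, 0.1995]
tcp_rot: [0.44, 3.109, 0.003]
wrist_force: [5.3, 0.5, -2.4]
finger_gap: 0.187
```

```bash
python3 -c "
from h import *
st(504,(.6088,-.0025))"
```

```text
t 16.45 pos [0.5641 0.0303 0.1995] act 143.7 R 55.4 Fr -4.0 Fopp 3.5 Fz -2.4
```

>>> arm_command:
  commands:
    - {"gripper": 1, "travel": [-0.003, -0.0049, 0.0003], "roll": 0}
    - {"gripper": 1, "travel": [-0.0024, -0.0052, 0.0004], "roll": 0}
    - {"gripper": 1, "travel": [0, 0, 0], "roll": 0}

```text
t: 16.82
tcp_pos: [0.558, 0.0195, 0.2001]
tcp_rot: [0.441, 3.11, 0.002]
wrist_force: [2.9, 2.1, -1.2]
finger_gap: 0.185
```

```bash
python3 -c "
from h import *
st(516,(.6088,-.0025))"
```

```text
t 16.82 pos [0.558  0.0195 0.2001] act 156.6 R 55.4 Fr -1.8 Fopp 3.1 Fz -1.2
```

>>> arm_command:
  commands:
    - {"gripper": 1, "travel": [-0.002, -0.0054, 0.0004], "roll": 0}
    - {"gripper": 1, "travel": [-0.0014, -0.0056, 0.0003], "roll": 0}
    - {"gripper": 1, "travel": [0, 0, 0], "roll": 0}

```text
t: 17.2
tcp_pos: [0.5544, 0.0081, 0.2007]
tcp_rot: [-0.442, -3.11, -0.001]
wrist_force: [2.3, 2.8, 0.4]
finger_gap: 0.188
```

```bash
python3 -c "
from h import *
st(528,(.6088,-.0025))"
```

```text
t 17.20 pos [0.5544 0.0081 0.2007] act 169.0 R 55.4 Fr -1.7 Fopp 3.2 Fz 0.4
```

>>> arm_command:
  commands:
    - {"gripper": 1, "travel": [-0.0008, -0.0057, 0.0004], "roll": 0}
    - {"gripper": 1, "travel": [-0.0001, -0.0057, 0.0004], "roll": 0}
    - {"gripper": 1, "travel": [0, 0, 0], "roll": 0}

```text
t: 17.58
tcp_pos: [0.5535, -0.0035, 0.2013]
tcp_rot: [-0.442, -3.109, 0.0]
wrist_force: [-0.6, 3.5, 1.0]
finger_gap: 0.186
```

```bash
python3 -c "
from h import *
st(541,(.6088,-.0025))"
```

```text
t 17.57 pos [ 0.5535 -0.0035  0.2013] act -179.0 R 55.4 Fr 0.5 Fopp 3.6 Fz 1.0
```

>>> arm_command:
  commands:
    - {"gripper": 1, "travel": [0.0004, -0.0057, 0.0004], "roll": 0}
    - {"gripper": 1, "travel": [0.001, -0.0057, 0.0004], "roll": 0}
    - {"gripper": 1, "travel": [0, 0, 0], "roll": 0}

```text
t: 17.95
tcp_pos: [0.5549, -0.0151, 0.202]
tcp_rot: [-0.442, -3.109, 0.001]
wrist_force: [-2.2, 2.6, 3.2]
finger_gap: 0.189
```

```bash
python3 -c "
from h import *
st(553,(.6088,-.0025))"
```

```text
t 17.95 pos [ 0.5549 -0.0151  0.202 ] act -166.9 R 55.3 Fr 1.6 Fopp 3.0 Fz 3.2
```

>>> arm_command:
  commands:
    - {"gripper": 1, "travel": [0.0016, -0.0056, 0.0004], "roll": 0}
    - {"gripper": 1, "travel": [0.0022, -0.0053, 0.0004], "roll": 0}
    - {"gripper": 1, "travel": [0, 0, 0], "roll": 0}

```text
t: 18.32
tcp_pos: [0.5589, -0.0261, 0.2027]
tcp_rot: [-0.442, -3.109, 0.001]
wrist_force: [-4.0, 2.3, 2.3]
finger_gap: 0.188
```

```bash
python3 -c "
from h import *
st(565,(.6088,-.0025))"
```

```text
t 18.32 pos [ 0.5589 -0.0261  0.2027] act -154.7 R 55.3 Fr 2.7 Fopp 3.8 Fz 2.3
```

>>> arm_command:
  commands:
    - {"gripper": 1, "travel": [0.0026, -0.0052, 0.0004], "roll": 0}
    - {"gripper": 1, "travel": [0.0031, -0.0049, 0.0003], "roll": 0}
    - {"gripper": 1, "travel": [0, 0, 0], "roll": 0}

```text
t: 18.7
tcp_pos: [0.5649, -0.0361, 0.2034]
tcp_rot: [-0.442, -3.11, 0.001]
wrist_force: [-2.8, 3.0, 1.4]
finger_gap: 0.187
```

```bash
python3 -c "
from h import *
st(577,(.6088,-.0025))"
```

```text
t 18.70 pos [ 0.5649 -0.0361  0.2034] act -142.6 R 55.3 Fr 0.4 Fopp 4.1 Fz 1.4
```

>>> arm_command:
  commands:
    - {"gripper": 1, "travel": [0.0036, -0.0045, 0.0003], "roll": 0}
    - {"gripper": 1, "travel": [0.0041, -0.0041, 0.0004], "roll": 0}
    - {"gripper": 1, "travel": [0, 0, 0], "roll": 0}

```text
t: 19.08
tcp_pos: [0.5728, -0.0445, 0.2041]
tcp_rot: [0.442, 3.11, -0.0]
wrist_force: [-2.7, 2.5, 1.3]
finger_gap: 0.188
```

```bash
python3 -c "
from h import *
st(589,(.6088,-.0025))"
```

```text
t 19.07 pos [ 0.5728 -0.0445  0.2041] act -130.6 R 55.3 Fr -0.1 Fopp 3.7 Fz 1.3
```

>>> arm_command:
  commands:
    - {"gripper": 1, "travel": [0.0045, -0.0037, 0.0003], "roll": 0}
    - {"gripper": 1, "travel": [0.0048, -0.0032, 0.0004], "roll": 0}
    - {"gripper": 1, "travel": [0, 0, 0], "roll": 0}

```text
t: 19.45
tcp_pos: [0.5822, -0.051, 0.2048]
tcp_rot: [0.441, 3.11, 0.001]
wrist_force: [-0.8, 3.9, 0.0]
finger_gap: 0.188
```

```bash
python3 -c "
from h import *
st(601,(.6088,-.0025))"
```

```text
t 19.45 pos [ 0.5822 -0.051   0.2048] act -118.7 R 55.3 Fr -3.0 Fopp 2.6 Fz 0.0
```

>>> arm_command:
  commands:
    - {"gripper": 1, "travel": [0.0051, -0.0024, 0.0003], "roll": 0}
    - {"gripper": 1, "travel": [0.0054, -0.0018, 0.0003], "roll": 0}
    - {"gripper": 1, "travel": [0, 0, 0], "roll": 0}

```text
t: 19.82
tcp_pos: [0.5926, -0.0553, 0.2054]
tcp_rot: [-0.441, -3.11, -0.0]
wrist_force: [-1.7, 4.5, 0.7]
finger_gap: 0.187
```

```bash
python3 -c "
from h import *
st(613,(.6088,-.0025))"
```

```text
t 19.82 pos [ 0.5926 -0.0553  0.2054] act -107.1 R 55.2 Fr -3.8 Fopp 3.0 Fz 0.7
```

>>> arm_command:
  commands:
    - {"gripper": 1, "travel": [0.0056, -0.0012, 0.0003], "roll": 0}
    - {"gripper": 1, "travel": [0.0057, -0.0006, 0.0004], "roll": 0}
    - {"gripper": 1, "travel": [0, 0, 0], "roll": 0}

```text
t: 20.2
tcp_pos: [0.6038, -0.0574, 0.2061]
tcp_rot: [-0.442, -3.11, 0.001]
wrist_force: [-3.3, 2.8, -0.5]
finger_gap: 0.19
```

```bash
python3 -c "
from h import *
st(625,(.6088,-.0025))"
```

```text
t 20.20 pos [ 0.6038 -0.0574  0.2061] act -95.2 R 55.1 Fr -2.5 Fopp 3.5 Fz -0.5
```

>>> arm_command:
  commands:
    - {"gripper": 1, "travel": [0.0057, -0.0001, 0.0003], "roll": 0}
    - {"gripper": 1, "travel": [0.0057, 0.0005, 0.0003], "roll": 0}
    - {"gripper": 1, "travel": [0, 0, 0], "roll": 0}

```text
t: 20.58
tcp_pos: [0.6153, -0.0571, 0.2068]
tcp_rot: [0.442, 3.11, -0.001]
wrist_force: [-3.4, 0.2, -0.5]
finger_gap: 0.188
```

```bash
python3 -c "
from h import *
st(637,(.6088,-.0025))"
```

```text
t 20.57 pos [ 0.6153 -0.0571  0.2068] act -83.2 R 55.0 Fr -0.6 Fopp 3.3 Fz -0.5
```

>>> arm_command:
  commands:
    - {"gripper": 1, "travel": [0.0057, 0.001, 0.0003], "roll": 0}
    - {"gripper": 1, "travel": [0.0055, 0.0015, 0.0003], "roll": 0}
    - {"gripper": 1, "travel": [0, 0, 0], "roll": 0}

```text
t: 20.95
tcp_pos: [0.6267, -0.0544, 0.2075]
tcp_rot: [0.441, 3.11, -0.001]
wrist_force: [-3.6, -1.4, -0.2]
finger_gap: 0.186
```

```bash
python3 -c "
from h import *
st(649,(.6088,-.0025))"
```

```text
t 20.95 pos [ 0.6267 -0.0544  0.2075] act -70.9 R 54.9 Fr 0.2 Fopp 3.8 Fz -0.2
```

>>> arm_command:
  commands:
    - {"gripper": 1, "travel": [0.0054, 0.0021, 0.0003], "roll": 0}
    - {"gripper": 1, "travel": [0.0051, 0.0026, 0.0003], "roll": 0}
    - {"gripper": 1, "travel": [0, 0, 0], "roll": 0}

```text
t: 21.32
tcp_pos: [0.6373, -0.0494, 0.2082]
tcp_rot: [0.441, 3.11, -0.0]
wrist_force: [-4.2, -1.4, 0.4]
finger_gap: 0.19
```

```bash
python3 -c "
from h import *
st(661,(.6088,-.0025))"
```

```text
t 21.32 pos [ 0.6373 -0.0494  0.2082] act -58.7 R 54.8 Fr -1.0 Fopp 4.3 Fz 0.4
```

>>> arm_command:
  commands:
    - {"gripper": 1, "travel": [0.0032, 0.002, 0.0002], "roll": 0}
    - {"gripper": 1, "travel": [0.0032, 0.0024, 0.0002], "roll": 0}
    - {"gripper": 1, "travel": [0, 0, 0], "roll": 0}

```text
t: 21.7
tcp_pos: [0.6434, -0.0449, 0.2086]
tcp_rot: [0.441, 3.11, -0.0]
wrist_force: [-3.1, -1.9, 0.8]
finger_gap: 0.186
```

```bash
python3 -c "
from h import *
st(669,(.6088,-.0025))"
```

```text
t 21.70 pos [ 0.6434 -0.0449  0.2086] act -50.8 R 54.8 Fr -0.5 Fopp 3.6 Fz 0.8
```

Still free.

>>> arm_command:
  commands:
    - {"gripper": 1, "travel": [0.0042, 0.0039, 0.0003], "roll": 0}
    - {"gripper": 1, "travel": [0.0037, 0.0043, 0.0003], "roll": 0}
    - {"gripper": 1, "travel": [0, 0, 0], "roll": 0}

```text
t: 22.08
tcp_pos: [0.6516, -0.0365, 0.2092]
tcp_rot: [0.44, 3.109, -0.0]
wrist_force: [-1.4, -3.5, 1.0]
finger_gap: 0.186
```

```bash
python3 -c "
from h import *
st(681,(.6088,-.0025))"
```

```text
t 22.07 pos [ 0.6516 -0.0365  0.2092] act -38.5 R 54.7 Fr 1.2 Fopp 3.6 Fz 1.0
```

>>> arm_command:
  commands:
    - {"gripper": 1, "travel": [0.0034, 0.0047, 0.0003], "roll": 0}
    - {"gripper": 1, "travel": [0.0029, 0.005, 0.0004], "roll": 0}
    - {"gripper": 1, "travel": [0, 0, 0], "roll": 0}

```text
t: 22.45
tcp_pos: [0.6578, -0.0266, 0.2099]
tcp_rot: [0.44, 3.109, 0.0]
wrist_force: [-0.3, -3.4, -0.1]
finger_gap: 0.183
```

```bash
python3 -c "
from h import *
st(693,(.6088,-.0025))"
```

```text
t 22.45 pos [ 0.6578 -0.0266  0.2099] act -26.2 R 54.6 Fr 1.3 Fopp 3.2 Fz -0.1
```

>>> arm_command:
  commands:
    - {"gripper": 1, "travel": [0.0024, 0.0053, 0.0003], "roll": 0}
    - {"gripper": 1, "travel": [0.0018, 0.0055, 0.0003], "roll": 0}
    - {"gripper": 1, "travel": [0, 0, 0], "roll": 0}

```text
t: 22.82
tcp_pos: [0.6614, -0.0175, 0.21]
tcp_rot: [-0.443, -3.11, 0.005]
wrist_force: [-2.1, -7.2, 0.3]
finger_gap: 0.185
```

```bash
python3 -c "
from h import *
st(706,(.6088,-.0025))"
```

```text
t 22.82 pos [ 0.6614 -0.0175  0.21  ] act -15.9 R 54.7 Fr -0.3 Fopp 7.5 Fz 0.3
```

>>> arm_command:
  commands:
    - {"gripper": 1, "travel": [0, 0, 0], "roll": 0}
    - {"gripper": 1, "travel": [0, 0, 0], "roll": 0}

```text
t: 23.08
tcp_pos: [0.6613, -0.0178, 0.21]
tcp_rot: [-0.444, -3.11, 0.004]
wrist_force: [-1.7, -6.7, 0.2]
finger_gap: 0.186
```

```bash
python3 -c "
from h import *
for i in range(3):
  st(704,(.6088,-.0025));c=ctrl.camera('top')
cv2.imwrite('pics/t2.png',cv2.resize(c['image'][130:250,240:420,::-1],None,fx=4,fy=4,interpolation=cv2.INTER_CUBIC))
for n in('wheel','spindle','handle_mid'): print(n,[(round(d['p'],2),np.round(d['at'],4)) for d in ctrl.landmark_of(n,'top')][:2])
"
```

```text
t 23.07 pos [ 0.6613 -0.0178  0.21  ] act -16.3 R 54.6 Fr 0.2 Fopp 6.9 Fz 0.2
t 23.12 pos [ 0.6613 -0.0178  0.21  ] act -16.3 R 54.7 Fr 0.1 Fopp 7.4 Fz -0.2
t 23.18 pos [ 0.6613 -0.0179  0.2101] act -16.3 R 54.7 Fr -0.2 Fopp 7.5 Fz -0.3
wheel [(0.72, array([ 0.6103, -0.0032,  0.1775]))]
spindle [(0.67, array([ 0.6121, -0.0033,  0.1788]))]
handle_mid []
```

View pics/t2.png

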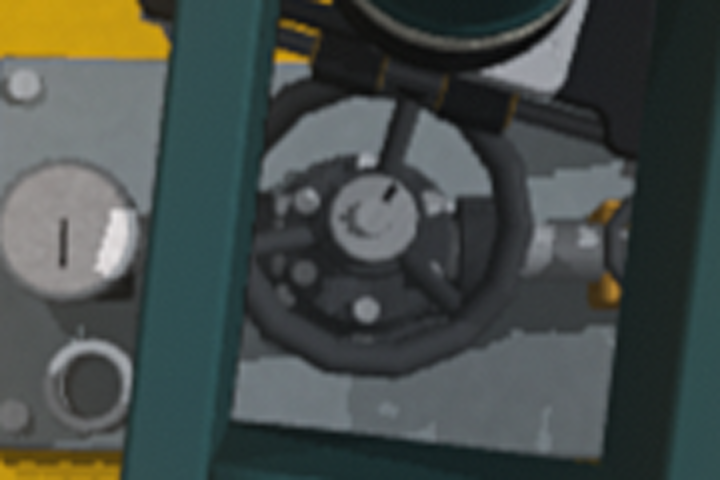

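```bash
python3 tab.py -16 -6 19
```

```text
-22.0 [-0.0019, -0.0054, -0.0003]
-28.0 [-0.0024, -0.0052, -0.0004]
-34.0 [-0.003, -0.005, -0.0003]
-40.0 [-0.0035, -0.0046, -0.0003]
-46.0 [-0.0039, -0.0042, -0.0004]
-52.0 [-0.0043, -0.0037, -0.0003]
-58.0 [-0.0048, -0.0033, -0.0003]
-64.0 [-0.005, -0.0028, -0.0004]
-70.0 [-0.0053, -0.0023, -0.0003]
-76.0 [-0.0055, -0.0017, -0.0003]
-82.0 [-0.0056, -0.0011, -0.0004]
-88.0 [-0.0058, -0.0005, -0.0003]
-94.0 [-0.0057, 0.0001, -0.0003]
-100.0 [-0.0058, 0.0007, -0.0004]
-106.0 [-0.0056, 0.0013, -0.0003]
-112.0 [-0.0054, 0.0019, -0.0003]
-118.0 [-0.0052, 0.0024, -0.0004]
-124.0 [-0.005, 0.003, -0.0003]
-130.0 [-0.0046, 0.0035, -0.0003]
```

The stop is reached. I read 7.4 N steady, and the top picture has the hub mark at about -33° (crop 390,192) with the handle spoke at about -17°, so wind-up is about 16°. Next I'll turn back clockwise.

>>> arm_command:
  commands:
    - {"gripper": 1, "travel": [-0.0019, -0.0054, 0], "roll": 0}
    - {"gripper": 1, "travel": [-0.0024, -0.0052, 0], "roll": 0}
    - {"gripper": 1, "travel": [-0.003, -0.005, 0], "roll": 0}
    - {"gripper": 1, "travel": [-0.0035, -0.0046, 0], "roll": 0}
    - {"gripper": 1, "travel": [-0.0039, -0.0042, -0.0003], "roll": 0}
    - {"gripper": 1, "travel": [-0.0043, -0.0037, -0.0003], "roll": 0}
    - {"gripper": 1, "travel": [-0.0048, -0.0033, -0.0003], "roll": 0}
    - {"gripper": 1, "travel": [-0.005, -0.0028, -0.0004], "roll": 0}

```text
t: 24.38
tcp_pos: [0.6339, -0.0509, 0.2091]
tcp_rot: [0.441, 3.106, -0.0]
wrist_force: [4.9, -2.2, -3.4]
finger_gap: 0.189
```

```bash
python3 -c "
from h import *
st(-64,(.6088,-.0025))"
```

```text
t 24.38 pos [ 0.6339 -0.0509  0.2091] act -62.6 R 54.5 Fr 4.1 Fopp -3.4 Fz -3.4
```

>>> arm_command:
  commands:
    - {"gripper": 1, "travel": [-0.0053, -0.0023, -0.0004], "roll": 0}
    - {"gripper": 1, "travel": [-0.0055, -0.0017, -0.0004], "roll": 0}
    - {"gripper": 1, "travel": [-0.0056, -0.0011, -0.0004], "roll": 0}
    - {"gripper": 1, "travel": [-0.0058, -0.0005, -0.0004], "roll": 0}
    - {"gripper": 1, "travel": [-0.0057, 0.0001, -0.0003], "roll": 0}
    - {"gripper": 1, "travel": [-0.0058, 0.0007, -0.0004], "roll": 0}
    - {"gripper": 1, "travel": [-0.0056, 0.0013, -0.0003], "roll": 0}
    - {"gripper": 1, "travel": [-0.0054, 0.0019, -0.0003], "roll": 0}

```text
t: 25.38
tcp_pos: [0.5876, -0.0532, 0.2062]
tcp_rot: [0.442, 3.11, -0.003]
wrist_force: [0.9, -4.3, -1.4]
finger_gap: 0.187
```

```bash
python3 -c "
from h import *
st(-112,(.6088,-.0025))"
```

```text
t 25.38 pos [ 0.5876 -0.0532  0.2062] act -112.7 R 54.9 Fr 3.7 Fopp -2.4 Fz -1.4
```

>>> arm_command:
  commands:
    - {"gripper": 1, "travel": [-0.0052, 0.0024, -0.0004], "roll": 0}
    - {"gripper": 1, "travel": [-0.005, 0.003, -0.0003], "roll": 0}
    - {"gripper": 1, "travel": [-0.0046, 0.0035, -0.0003], "roll": 0}
    - {"gripper": 1, "travel": [0, 0, 0], "roll": 0}

```text
t: 25.88
tcp_pos: [0.5721, -0.0435, 0.205]
tcp_rot: [-0.441, -3.109, 0.002]
wrist_force: [-1.0, -5.7, -0.7]
finger_gap: 0.187
```

```bash
python3 -c "
from h import *
st(-130,(.6088,-.0025));c=ctrl.camera('top')
cv2.imwrite('pics/t3.png',cv2.resize(c['image'][130:250,240:420,::-1],None,fx=4,fy=4,interpolation=cv2.INTER_CUBIC))
"
```

```text
t 25.88 pos [ 0.5721 -0.0435  0.205 ] act -131.8 R 55.0 Fr 5.0 Fopp -2.9 Fz -0.7
```

View pics/t3.png

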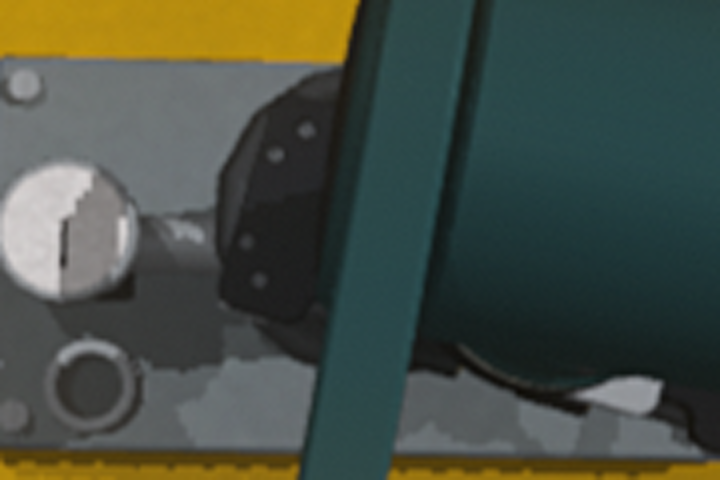

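The hub is back about 91°. I'll unload the spring wind-up first and then let go.

>>> arm_command:
  commands:
    - {"gripper": 1, "travel": [0.0024, -0.0022, 0], "roll": 0}
    - {"gripper": 1, "travel": [0.0024, -0.0022, 0], "roll": 0}
    - {"gripper": 1, "travel": [0, 0, 0], "roll": 0}

```text
t: 26.3
tcp_pos: [0.5775, -0.0477, 0.205]
tcp_rot: [-0.441, -3.109, 0.0]
wrist_force: [-2.3, -4.6, -0.9]
finger_gap: 0.185
```

```bash
python3 -c "
from h import *
st(-125,(.6088,-.0025))
"
```

```text
t 26.30 pos [ 0.5775 -0.0477  0.205 ] act -124.7 R 55.0 Fr 5.1 Fopp -0.7 Fz -0.9
```

>>> arm_command:
  commands:
    - {"gripper": 0, "travel": [0, 0, 0], "roll": 0}
    - {"gripper": -0.3, "travel": [0, 0, 0], "roll": 0}
    - {"gripper": -0.3, "travel": [0, 0, 0], "roll": 0}
    - {"gripper": -0.3, "travel": [0, 0, 0], "roll": 0}

```text
t: 26.8
tcp_pos: [0.5781, -0.0472, 0.2052]
tcp_rot: [0.44, 3.11, 0.001]
wrist_force: [0.2, -0.3, 0.3]
finger_gap: 0.578
```

>>> arm_command:
  commands:
    - {"gripper": -0.3, "travel": [0, 0, 0.01], "roll": 0}
    - {"gripper": -0.3, "travel": [0, 0, 0.02], "roll": 0}
    - {"gripper": -0.3, "travel": [0, 0, 0.03], "roll": 0}
    - {"gripper": -0.3, "travel": [0, 0, 0.03], "roll": 0}
    - {"gripper": -0.3, "travel": [0, 0, 0.02], "roll": 0}

```text
t: 27.42
tcp_pos: [0.5783, -0.0476, 0.318]
tcp_rot: [0.441, 3.107, 0.0]
wrist_force: [0.0, -0.7, 0.1]
finger_gap: 0.65
```

>>> arm_command:
  commands:
    - {"gripper": -0.3, "travel": [-0.02, 0.03, 0], "roll": 0}
    - {"gripper": -0.3, "travel": [-0.03, 0.04, 0], "roll": 0}
    - {"gripper": -0.3, "travel": [-0.03, 0.04, 0], "roll": 0}
    - {"gripper": -0.3, "travel": [-0.03, 0.04, 0], "roll": 0}
    - {"gripper": -0.3, "travel": [-0.03, 0.04, 0], "roll": 0}
    - {"gripper": -0.3, "travel": [-0.02, 0.04, 0], "roll": 0}
    - {"gripper": -0.3, "travel": [-0.02, 0.03, 0], "roll": 0}
    - {"gripper": -0.3, "travel": [0, 0, 0], "roll": 0}

```text
t: 28.42
tcp_pos: [0.397, 0.2139, 0.3164]
tcp_rot: [0.435, 3.11, 0.002]
wrist_force: [0.1, -1.0, 0.2]
finger_gap: 0.647
```

```bash
python3 -c "
from h import *
c=look('top','t4',240,130,180,120,4)
for n in('wheel','spindle','handle_mid','drain_rim','sleeve_a'): print(n,[(round(d['p'],2),np.round(d['at'],4)) for d in ctrl.landmark_of(n,'top')][:3])
"
```

```text
wheel [(0.58, array([ 0.6111, -0.0023,  0.1743]))]
spindle [(0.73, array([ 0.6132, -0.0057,  0.1747])), (0.73, array([ 0.6107, -0.0061, -0.0034])), (0.21, array([ 0.5781, -0.0484,  0.2015]))]
handle_mid [(0.47, array([ 0.5783, -0.0478,  0.1977]))]
drain_rim [(0.96, array([ 0.6305, -0.1285,  0.0957]))]
sleeve_a [(0.87, array([ 0.6755, -0.1279,  0.0295])), (0.8, array([0.5477, 0.1125, 0.0326]))]
```

View pics/t4.png

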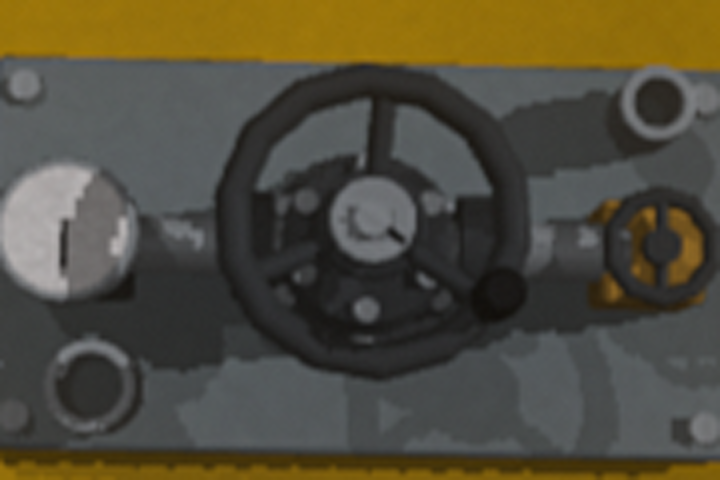

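The handle stands free at crop (498,293), and the hub mark at (396,234) reads about -124°, 91° back from the stop. The sleeves and drain wheel are unmoved, so I'll hand in.

```bash
python3 -c "
from rig import ctrl
print(ctrl.sign_off())"
```

```text
the job is handed in; nothing more can be done
None
```

I opened the globe valve to its full-open stop, turned it back about a quarter turn, let go and handed the job in at about 28 s of the 64 s allowed.

- **Opening:** I gripped the spinner handle and cranked counter-clockwise about 1.75 turns, rising with the stem. The force at the handle stayed around 3–4 N until the stop. There it rose to a steady 7.4 N, with about 16° (0.29 rad) of wind-up, so the stop was not forced.
- **Turning back:** The mark on the hub went from about -33° to -124°, which is roughly 91° clockwise. I eased the spring before opening the fingers.
- **Last checks:** The wheel stands free, and the arm is well clear with the wrist force near zero. In the top camera picture the drain wheel and both sleeves are within about 3 mm of their first positions, which is within the accuracy of the detections.
- **One disagreement:** After about 300° of cranking, the measured handle position was about 4 mm behind where I had commanded it, with no rise in force. I carried on from the measured angle. I did not find the cause.

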